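# Lock the entry chest: turn the slotted disc, push the bar home

## Robot

A 6-joint arm with a two-finger parallel gripper is mounted at the origin on the work surface. World frame = base frame: x ahead of the robot, y to its left, z up, the work surface at z = 0. Lengths are in m, angles in rad, forces in N, time in s.
With the tool pointing down it reaches from about 0.3 to 0.775 m from the base axis. Payload 14.6 kg.
Tool frame: the origin (TCP) lies at the very end of the fingers, on their centre line; the grasp point (between the pads) lies 19 mm behind it (ctrl.hold_point_z is the distance from the TCP to the grasp point, in m); x points along the fingers, y is the direction in which the jaws open and shut, and the axes are right-handed (so a half turn about x gives the same grasp; the last joint's range is limited). The gripper opens to 94 mm and grips with 3 to 60 N. Pads are 16 mm wide; open, the fingers measure 119 mm over their backs; the gripper's body (75 mm by 177 mm) begins 78 mm behind the grasp point.
Start: joints at [1.25, 0.3, 1.521, -0, 1.321, -0.067], TCP at [0.138, 0.532, 0.205] pointing down, gripper open.
Joint ranges: [-3.03, 3.03], [-0.79, 2.21], [0.23, 2.52], [-1.04, 4.18], [0, 3.07], [-2.55, 2.55]. Speed limits (rad/s): [2.22, 2.22, 2.57, 3.14, 3.14, 3.14].

## Interface

Orientations are given as [roll, pitch, yaw] about the fixed x, y, z axes, in that order (R = Rz(yaw) Ry(pitch) Rx(roll)).
In Python, from station import get_obs, camera, ticket, ctrl gives the robot as it stands.
- The arm moves only by the tool step_arm, never from a script. Its argument "motion" is a list that holds one entry, the list of rows, each a list of 6 numbers: the shift along the tool's x, y, z in m, then the turn, a rotation vector about the tool's x, y, z in degrees. A call has 1 to 12 rows; each row shifts and turns the commanded pose from where the row before left it, along the tool's axes as they then stand; what a row does not reach is not made up. A row lasts 1/8 s, in which the tool goes at most 62.5 mm and 10.7 degrees, less where a joint would pass 70% of its speed; a pose out of reach is approached as far as the arm can. A call is refused whole if a number of a shift passes 0.0625 or a number of a turn 10.7, either way. A call with a gripper value outside its range is refused whole. "fingers" is the finger opening in m, from 0 to 0.094, set as the call begins (left out, the last holds). The fingers move at their own pace and stop on an object; "squeeze" is the grip in N (left out, the last holds). Time passes only in rows, so rows that do not move let the fingers close. It gives the time, the measured TCP pose, the force and the opening at its end, in the units of the state.
- get_obs(): the state, without advancing time (a new reading comes with each control period).
- camera(name): name is "scene" or "top" or "wrist"; returns a dict with "pixels" (420x560x3 uint8, red, green, blue), "fx", "fy", "cx", "cy" (pixels), "extrinsics" (4x4, takes a point from world to camera coordinates); the wrist camera has in their place "T_tool_cam" (4x4, takes a point from camera to tool coordinates, whose origin is the TCP and whose axes are the tool frame's). Camera axes: x right, y up, looking along -z (the intrinsics and any distortion apply to the point x, -y, -z); pixel columns grow to the right and rows downward; lengths in m; the calibration is good to about 2 mm. A picture is of the moment at which its call begins: read the wrist's pose just before it. There is no depth.
- ticket.hand_in(): hands the job in, once; it reports no verdict.
The state is a dict: "time_s": time; "qpos": joint angles; "joint_vel": joint speeds; "tau": joint torques, N m; "ee_pos": TCP position; "eef_rot": TCP orientation; "force": force on the tool from outside, world axes, zero at the start; "moment": the same for the moment, N m; "grip_width": finger opening in m.
Only numpy, scipy, OpenCV 4.12 (cv2) and the standard library are available. Lean on these libraries where they do the work, as an engineer would, in place of code of your own. Each camera call takes 0.05 s, during which the arm holds its last target.

## Task

Lock the chest of submitted entries: with a fingertip, push the round slotted disc on its lid around by its posts until the slot lines up with the steel bar, then push the bar by its upright tab through the slot until it is fully home against the end of the keeper. Do not lift the bar out of its guide, and leave the wooden seal, the ink bottle and the glue stick standing where they are.

Things in the scene. Friction and masses are not known exactly. Their poses are not given: they have to be found in the camera images.
- chest: fixed grey steel document chest, white two-leaf lid, 268 (x) x 428 (y) x 80 mm high. Origin: centre of its underside, on the table. Its y axis runs along the long side: the direction in which the bar is pushed; z up. On the lid, in one row on x = 0 towards +y: guide, disc, keeper
- guide_end (a point): end of the guide next to the disc, on the bar's line, at the guide's floor, 4 mm above the lid (chest x 0, y +47 mm); axes as the chest's. The guide is an open-topped dark steel channel running 157 mm back (-y) from here, 18 mm wide inside, 34 mm outside (foot 44 mm), cheeks up to 19 mm above the lid
- keeper_mouth (a point): mouth of the keeper, on the bar's line, 4 mm above the lid (chest x 0, y +123 mm); axes as the chest's. The keeper is a roofed dark steel housing, 34 mm wide (foot 44 mm), running 37 mm on (+y) from here; mouth 20 mm wide, open down to the lid, end wall 27 mm inside, roof top 30 mm above the lid
- disc (a joint): angle of the slotted disc about its vertical axis, rad, growing anticlockwise seen from above. The slot lies along the bar at 0 and equally at 3.14 (it goes right across, either is good); stops at -0.5 and 3.64. Starts anywhere from 0.55 to 2.6. Light friction (0.03 N m); stays where it is left, no detents
- disc_center (a point): on the disc's axis (chest x 0, y +85 mm) at its top face, 20 mm above the lid; axes as the chest's. Aluminium disc, 70 mm diameter, with a dark-floored open-topped slot 20 mm wide and 17 mm deep right across its middle. The 14 mm bar passes when the slot is within about 5 degrees of its line; the tapered nose helps a little
- post_a (a point): top centre of one of the disc's two upright steel posts: 10 mm diameter, rising 35 mm from the disc's top (to 55 mm above the lid), 24 mm from the axis at right angles to the slot. At joint angle q it lies in direction q, anticlockwise from the chest's x axis. Push it sideways to turn the disc
- post_b (a point): top centre of the other, identical post, opposite post_a (direction q + 3.14)
- bar: loose steel bar, 0.17 to 0.33 kg, lying in the guide, 14 mm wide, 18 mm high, 124 mm long. Origin: on its underside, below the tab. y axis points to the nose: bar from y = -12 to +98 mm, then a nose tapering from 14 to 6 mm diameter, ending at y = +112. Slides in greased steel under 1 to 5 N of push; the disc stops it if the slot is not lined up
- bar_tab (a point): top centre of the bar's upright tab: a steel plate 26 mm wide (x), 10 mm thick (y), from the bar's top (18 mm above the bar's origin) up to 53 mm above the origin. Push its back (-y) face; the bar's tail sticks out 7 mm behind that face
- bar_home (a point): fixed point on the chest (x 0, y +38 mm, 4 mm above the lid) where the bar's origin lies when the bar is fully home, nose tip against the keeper's end wall; axes as the chest's. The bar starts 108 to 128 mm short of it
- seal: dark wooden seal block, 26 x 26 x 60 mm, standing loose on the lid beyond the lock; origin at the centre of its underside; leave it
- ink: loose ink bottle, 52 mm diameter, 95 mm high, on the table beside the guide end of the chest; origin at the centre of its underside; leave it
- gluestick: loose white glue stick, 28 mm diameter, 95 mm high, on the table beside the keeper end of the chest; origin at the centre of its underside; leave it

How it is judged:
On the way, in this order (a step that is already met when the one before it is completed fails the run):
1. the disc's slot is lined up with the bar (within 0.16 rad) ((value of joint disc between -0.16 and 0.16 rad or value of joint disc between 2.9816 and 3.3016 rad)), for 0.2 s.
2. the bar is pushed fully home through the slot (y of bar in the frame of bar_home between -0.004 and 0.004 m and x of bar in the frame of bar_home between -0.004 and 0.004 m and z of bar in the frame of bar_home below 0.004 m and angle between the y axis of bar and the y axis of chest, either way round below 0.06 rad), for 0.2 s.
At the end, for the whole second after the job is handed in: the bar's origin is within 4 mm of site bar_home along each of the chest's axes, the bar parallel to the chest's y axis within 0.06 rad and at rest; the slot within 0.16 rad of the bar's line; seal, ink bottle and glue stick upright and within 20 mm of their starts (all of step 2 and (value of joint disc between -0.16 and 0.16 rad or value of joint disc between 2.9816 and 3.3016 rad) and linear speed of bar below 0.01 m/s and distance of each of seal, ink, gluestick from where it was at the start of the episode below 0.02 m and angle between each of seal, ink, gluestick's own z axis and vertical below 0.1 rad); the robot touches nothing.
It fails at once if the bar is lifted out of its guide (its underside below the tab rises more than 12 mm) (z of bar in the frame of bar_home above 0.012 m).
It fails at once if the seal is moved more than 20 mm or lifted (distance of seal from where it was at the start of the episode above 0.02 m).
It fails at once if the ink bottle is moved more than 20 mm or lifted (distance of ink from where it was at the start of the episode above 0.02 m).
It fails at once if the glue stick is moved more than 20 mm or lifted (distance of gluestick from where it was at the start of the episode above 0.02 m).
It also fails if it takes over 64 s, if anything falls off the work surface, if the arm or the gripper's body presses on something with over 40 N, if the wrist force passes 120 N, or if a joint passes its speed limit or range.

## Working session

There is one attempt and no reset: what is moved stays moved. The work goes in short steps, Python scripts to look and compute and a tool call to move; the robot and the scene stay as the last step left them, time stands still between calls to the robot, and variables do not carry over. Pictures are saved under pics/ and viewed, and the job is handed in when it is done.

Besides the shell and the picture viewer there is one more tool, called after ">>>" as name(argument=value, ...) on one line, values as JSON. step_arm: Moves the arm, as the interface text tells. Its arguments: {"type":"object","properties":{"motion":{"type":"array","items":{"type":"array","items":{"type":"array","items":{"type":"number"}}}},"fingers":{"type":"number"},"squeeze":{"type":"number"}},"required":["motion"]}

```bash
ls; mkdir -p pics; python3 - <<'E'
from station import get_obs, camera, ticket, ctrl
import cv2,pickle
o=get_obs();print(o)
d={}
for n in ("scene","top","wrist"):
    c=camera(n);d[n]=c
    cv2.imwrite(f"pics/{n}0.png",c["pixels"][:,:,::-1])
    print(n,{k:v for k,v in c.items() if k!="pixels"})
pickle.dump((o,d),open("d0.pkl","wb"))
E
```

```text
pics
{'time_s': 0.0, 'qpos': array([ 1.25041777e+00,  3.00482665e-01,  1.52156849e+00, -6.22292954e-06,
        1.32068908e+00, -6.66148986e-02]), 'joint_vel': array([-3.92954398e-04, -8.35076062e-04,  2.81209257e-04, -2.74868325e-05,
       -5.98191498e-04, -1.08044804e-03]), 'tau': array([ 2.58865388e-03, -5.31803906e+01, -3.52734590e+01,  7.09072687e-02,
        2.44325126e-02, -9.84726557e-05]), 'ee_pos': array([0.13800867, 0.53213995, 0.20488531]), 'eef_rot': array([-1.63215886,  1.56964874, -1.88592098]), 'force': array([-0.29280301, -0.36832991, -0.83038031]), 'moment': array([-0.03690881, -0.01321269, -0.01893126]), 'grip_width': 0.09395835908068165}
scene {'fx': 446.7421571419165, 'fy': 446.7421571419165, 'cx': 283.67266532083767, 'cy': 206.49709624726316, 'extrinsics': array([[-0.68373581,  0.72961634, -0.01285853,  0.38830874],
       [-0.50101462, -0.45655203,  0.73521738,  0.26003979],
       [ 0.53055602,  0.50913676,  0.67770943, -1.36200118],
       [ 0.        ,  0.        ,  0.        ,  1.        ]])}
top {'fx': 460.7390049612082, 'fy': 460.7390049612082, 'cx': 277.42814657848794, 'cy': 215.87170578049495, 'extrinsics': array([[ 0.02066573, -0.99969583, -0.01346021,  0.0410013 ],
       [ 0.9968673 ,  0.01957547,  0.0766315 , -0.60061809],
       [-0.0763447 , -0.01500169,  0.99696862, -1.12171905],
       [ 0.        ,  0.        ,  0.        ,  1.        ]])}
wrist {'fx': 375.0015398566087, 'fy': 375.0015398566087, 'cx': 280.2433601544968, 'cy': 203.554324463434, 'T_tool_cam': array([[-1.29817445e-04,  2.35083339e-01, -9.71975209e-01,
        -1.78938704e-01],
       [ 9.99999700e-01,  7.72268297e-04,  5.32215257e-05,
        -4.97036849e-04],
       [ 7.63137133e-04, -9.71974911e-01, -2.35083368e-01,
        -6.80662243e-02],
       [ 0.00000000e+00,  0.00000000e+00,  0.00000000e+00,
         1.00000000e+00]])}
```

View pics/scene0.png

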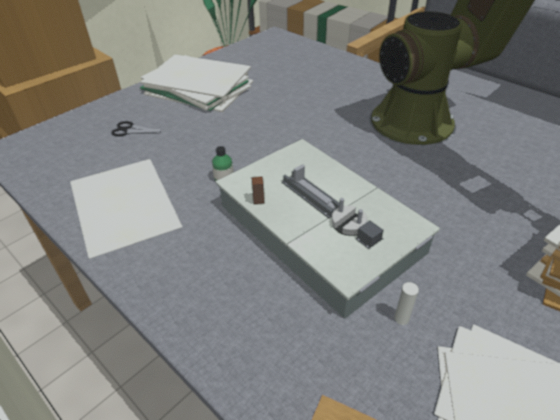

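View pics/top0.png

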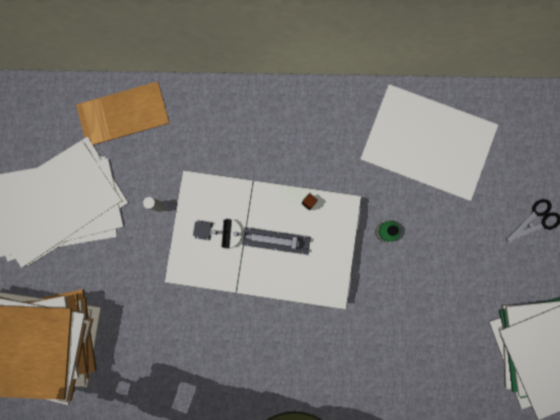

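View pics/wrist0.png

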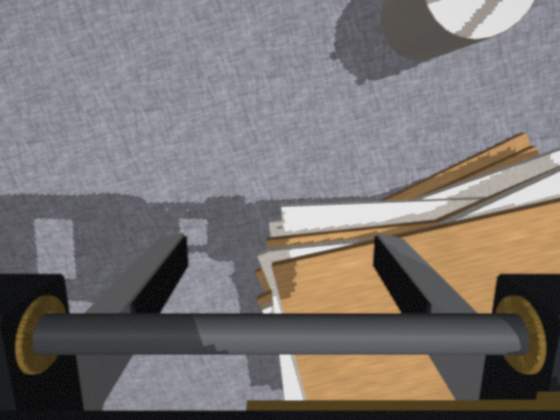

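The top view shows the chest with the keeper at (203,230), the disc at (228,234), and the guide running to (310,244) with the tab near (297,243). Next I measure the lid and the details.

```bash
cat > h.py <<'E'
import numpy as np,cv2
def ray(c,u,v):
    E=c["extrinsics"];R=E[:3,:3];t=E[:3,3]
    d=np.array([(u-c["cx"])/c["fx"],-(v-c["cy"])/c["fy"],-1.])
    return -R.T@t,R.T@d
def onz(c,u,v,z):
    o,d=ray(c,u,v);return o+d*(z-o[2])/d[2]
def proj(c,p):
    E=c["extrinsics"];q=E[:3,:3]@np.asarray(p)+E[:3,3]
    return np.array([c["cx"]-c["fx"]*q[0]/q[2],c["cy"]+c["fy"]*q[1]/q[2]])
def wristE(c,o):
    from scipy.spatial.transform import Rotation as Ro
    T=np.eye(4);T[:3,:3]=Ro.from_euler('xyz',o["eef_rot"]).as_matrix();T[:3,3]=o["ee_pos"]
    c=dict(c);c["extrinsics"]=np.linalg.inv(T@c["T_tool_cam"]);return c
E
python3 - <<'E'
import pickle;from h import *
o,d=pickle.load(open("d0.pkl","rb"));c=d["top"];im=c["pixels"]
hsv=cv2.cvtColor(im,cv2.COLOR_RGB2HSV)
m=((im.min(2)>140)).astype(np.uint8);
roi=np.zeros_like(m);roi[160:315,160:372]=1;m&=roi
cs,_=cv2.findContours(m,cv2.RETR_EXTERNAL,cv2.CHAIN_APPROX_NONE)
k=np.vstack([q for q in cs if len(q)>30])
P=np.array([onz(c,u,v,.08)[:2] for u,v in k.reshape(-1,2)])
r=cv2.minAreaRect((P*1000).astype(np.float32));print(r)
print(cv2.boxPoints(r))
w=im[160:320,160:370];cv2.imwrite("pics/z.png",cv2.resize(w[:,:,::-1],None,fx=3.8,fy=3.7,interpolation=cv2.INTER_CUBIC))
c=d["scene"];w=c["pixels"][140:300,210:440];cv2.imwrite("pics/zs.png",cv2.resize(w[:,:,::-1],None,fx=3.4,fy=3.4,interpolation=cv2.INTER_CUBIC))
E
```

```text
((541.0535888671875, 86.1407470703125), (428.5959777832031, 268.5273742675781), 82.80747985839844)
[[ 381.01553 -109.66064]
 [ 647.4298  -143.28125]
 [ 701.0917   281.94214]
 [ 434.67737  315.56274]]
```

View pics/z.png

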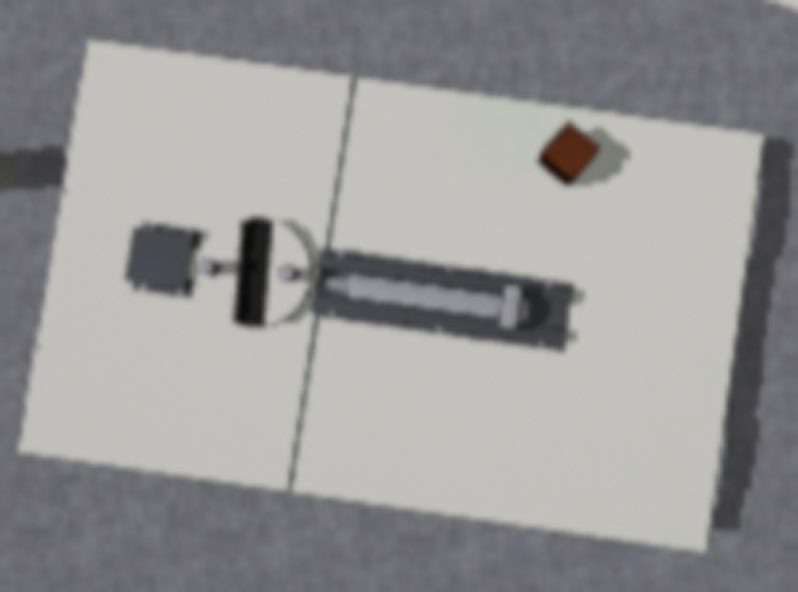

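View pics/zs.png

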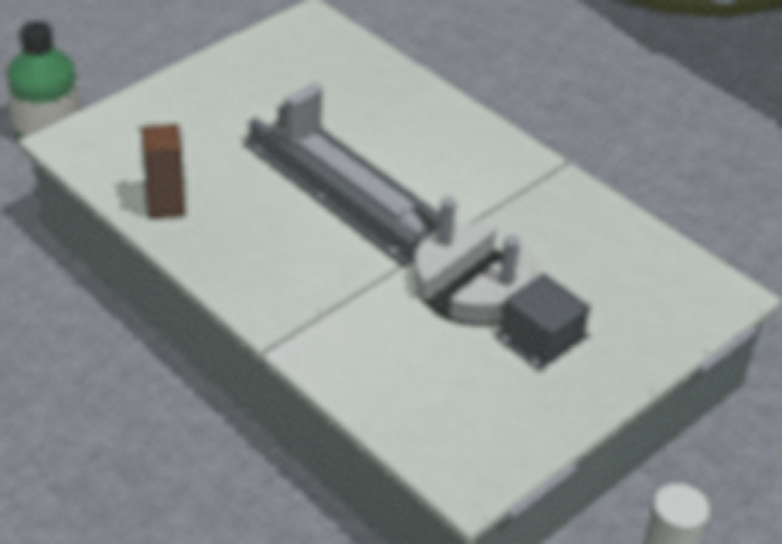

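```bash
cat >> h.py <<'E'
C=np.array([.5411,.0861]);yaw=np.deg2rad(82.81-90)
Rc=np.array([[np.cos(yaw),-np.sin(yaw)],[np.sin(yaw),np.cos(yaw)]])
def c2w(x,y,z=None):
    p=C+Rc@np.array([x,y]);return p if z is None else np.r_[p,z]
def w2c(p): return Rc.T@(np.asarray(p)[:2]-C)
E
python3 - <<'E'
import pickle;from h import *
o,d=pickle.load(open("d0.pkl","rb"));c=d["top"]
f=lambda X,Y,z:print(X,Y,z,"chest mm",w2c(onz(c,160+X/3.8-.3,160+Y/3.7-.3,z))*1000, "world",onz(c,160+X/3.8,160+Y/3.7,z))
f(209,267,.135);f(289,272,.135);f(510,306,.137);f(568,153-10,.14)
f(247,326,.1);f(259,218,.1); f(127,258,.11);f(202,263,.11);f(318,280,.099);f(575,310,.099)
print("disc",c2w(0,.085),"home",c2w(0,.038))
s=d["scene"]
for n,p,z in (("postfar",(0,.109),.135),("postnear",(0,.061),.135),("discc",(0,.085),.1),("tab",(0,-.08),.137)):
    q=proj(s,c2w(*p,z));print(n,(q-[210,140])*3.4)
E
```

```text
209 267 0.135 chest mm [ -1.90347313 105.67857105] world [0.55177983 0.1904917  0.135     ]
289 272 0.135 chest mm [ 1.95749527 58.49174136] world [0.5497052  0.14319604 0.135     ]
510 306 0.137 chest mm [  0.50366623 -73.15087181] world [0.53179084 0.01278174 0.137     ]
568 143 0.14 chest mm [102.73275543 -92.78477031] world [ 0.63075024 -0.01949357  0.14      ]
247 326 0.1 chest mm [-34.24179515  82.44303448] world [0.51676939 0.17146629 0.1       ]
259 218 0.1 chest mm [33.59620748 85.61007944] world [0.58446312 0.16611472 0.1       ]
127 258 0.11 chest mm [ -3.09153083 159.54911438] world [0.5573266  0.24406681 0.11      ]
202 263 0.11 chest mm [  0.42979205 114.1184485 ] world [0.5551348  0.19855591 0.11      ]
318 280 0.099 chest mm [ 0.42645486 44.13437887] world [0.54636691 0.12912052 0.099     ]
575 310 0.099 chest mm [   4.61902129 -113.27438641] world [ 0.53082838 -0.02756368  0.099     ]
disc [0.55173861 0.17043161] home [0.54585608 0.12380119]
postfar [508.45930981 238.76714493]
postnear [449.1985743 196.8270043]
discc [473.21079926 260.42710429]
tab [294.22503665  84.67295385]
```

```bash
python3 - <<'E'
import pickle;from h import *
from scipy.spatial.transform import Rotation as Ro
o,d=pickle.load(open("d0.pkl","rb"))
R=Ro.from_euler('xyz',o["eef_rot"]).as_matrix();print(R.round(3))
z=-R[:,2];print("-z az",np.degrees(np.arctan2(z[1],z[0])),"chest +y az 82.8")
print(R.T@Ro.from_euler('z',10,degrees=True).as_matrix()@R@[0,0,0], (R.T@np.array([0,0,1.])))
E
```

```text
[[-0.     0.251  0.968]
 [-0.001  0.968 -0.251]
 [-1.    -0.001 -0.   ]]
-z az 165.46049928000744 chest +y az 82.8
[0. 0. 0.] [-9.99999342e-01 -1.14543088e-03 -7.03748928e-05]
```

>>> step_arm(motion=[[[0,-0.022,0.043,0,0,0],[0,-0.022,0.043,0,0,0],[0,-0.022,0.043,0,0,0],[0,-0.022,0.043,0,0,0],[0,-0.022,0.043,0,0,0],[0,-0.022,0.043,0,0,0],[0,-0.022,0.043,0,0,0],[0,-0.022,0.043,0,0,0],[0,-0.022,0.043,0,0,0],[0,-0.022,0.043,0,0,0],[0,-0.022,0.043,0,0,0],[0,-0.025,0.046,-10,0,0]]], fingers=0)

```text
time_s: 1.65
ee_pos: [0.5744, 0.1425, 0.2053]
eef_rot: [-3.11, 1.57, 3.097]
force: [-0.1, 0.6, 0.3]
grip_width: 0.0001
```

>>> step_arm(motion=[[[0,0,0,0,0,0],[0,0,0,0,0,0]]])

```text
time_s: 1.9
ee_pos: [0.573, 0.1438, 0.2051]
eef_rot: [-3.028, 1.57, -3.109]
force: [-0.6, 0.0, 0.7]
grip_width: -0.0
```

```bash
cat > look.py <<'E'
import sys,pickle,cv2
from station import get_obs,camera
from h import *
n=sys.argv[1]
o=get_obs();c=wristE(camera("wrist"),o);t=camera("top")
pickle.dump((o,c,t),open(n+".pkl","wb"))
cv2.imwrite(f"pics/{n}.png",c["pixels"][:,:,::-1])
print(o["time_s"],o["ee_pos"].round(4),o["force"].round(2),"chest",(w2c(o["ee_pos"])*1000).round(1),"q6",o["qpos"][5],"w",o["grip_width"])
E
python3 look.py w1
```

```text
1.9 [0.573  0.1438 0.2051] [-0.58  0.01  0.7 ] chest [24.5 61.3] q6 -1.3059545413097944 w -2.8242015901771048e-05
```

View pics/w1.png

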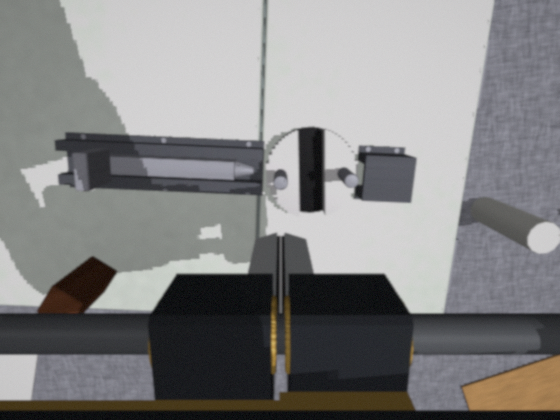

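```bash
python3 - <<'E'
import cv2
im=cv2.imread("pics/w1.png")[110:230,40:440];cv2.imwrite("pics/w1z.png",cv2.resize(im[:,180:],None,fx=3.6,fy=4,interpolation=cv2.INTER_CUBIC))
cv2.imwrite("pics/w1y.png",cv2.resize(im[:,:240],None,fx=3.3,fy=4,interpolation=cv2.INTER_CUBIC))
E
```

```text
(no output)
```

View pics/w1z.png

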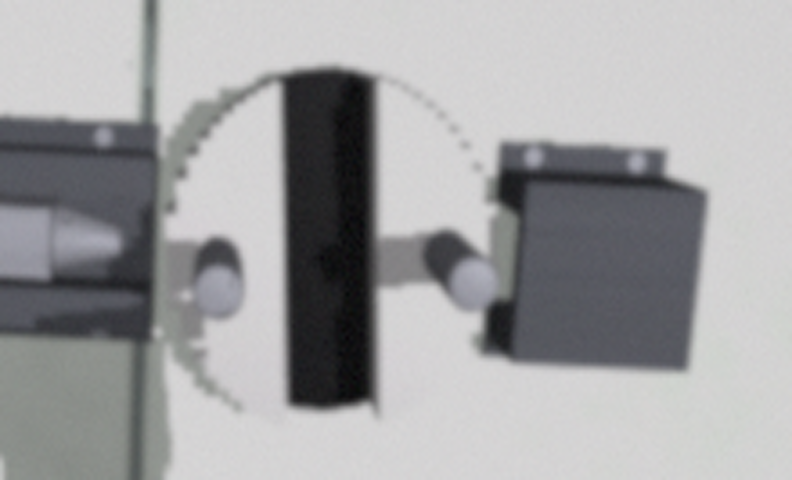

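View pics/w1y.png

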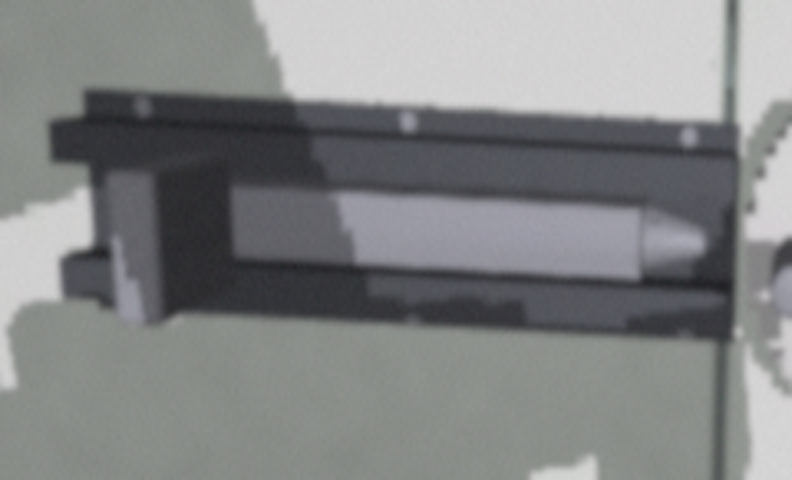

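```bash
python3 - <<'E'
import pickle;from h import *
o,c,t=pickle.load(open("w1.pkl","rb"))
def f(n,X,Y,z,x0=220,s=3.6):
    p=onz(c,x0+(X+.5)/s-.5,110+(Y+.5)/4-.5,z);print(n,(w2c(p)*1000).round(1));return w2c(p)
a=f("A",476,285,.135);b=f("B",220,290,.135);d=a-b;print("len",np.hypot(*d),"q",np.degrees(np.arctan2(d[1],d[0])),"mid",(a+b)/2)
p=f("sl",283,78,.1);q=f("sl2",290,402,.1);r=f("sr",377,75,.1);s=f("sr2",375,402,.1)
for e in (p-q,r-s):print(np.degrees(np.arctan2(e[1],e[0])))
f("guide end hi",160,120,.084);f("guide end lo",158,338,.098);f("keeper roof",527,180,.11);f("",707,190,.11);f("",687,368,.11);f("",512,358,.11)
f("tip",708,243,.093,40,3.3);f("tab l",118,322,.137,40,3.3);f("tab r",157,322,.137,40,3.3)
E
```

```text
A [ -1.3 107.9]
B [ 1.7 60.1]
len 0.04789194877464222 q 93.52554914067858 mid [0.00018078 0.08402754]
sl [-32.5  71.7]
sl2 [29.5 76.6]
sr [-33.9  91.1]
sr2 [28.7 95.1]
-175.4512578007904
-176.31381447903087
guide end hi [-22.6  45.9]
guide end lo [18.4 47.5]
keeper roof [-16.9 121.6]
 [-16.6 158.2]
 [ 16.8 158.3]
 [ 16.4 121.7]
tip [ 0.9 39.4]
tab l [ 12.8 -77.5]
tab r [ 12.4 -69.6]
```

```bash
sed -i 's/^C=.*/C=np.array([.5411,.0861]);yaw=np.deg2rad(82.81-90)\nC=C+.001*np.array([-.125,-.992])/' h.py; cat >> h.py <<'E'
def tool(o,x,y,z):
    from scipy.spatial.transform import Rotation as Ro
    R=Ro.from_euler('xyz',o["eef_rot"]).as_matrix()
    a=R.T@(c2w(x,y,z)-o["ee_pos"]);m=-R[:2,2];m=Rc.T@m
    return "tool vec mm",(a*1000).round(1),"push az chest",np.degrees(np.arctan2(m[1],m[0])).round(2)
E
python3 - <<'E'
import pickle;from h import *
o=pickle.load(open("w1.pkl","rb"))[0]
print(o["eef_rot"],tool(o,0,.085,.116));print(tool(o,.0017,.0611,.116))
E
```

```text
[-3.02771642  1.56994213 -3.10874006] ('tool vec mm', array([ 89.1,  23.8, -23.3]), 'push az chest', np.float64(-177.45))
('tool vec mm', array([ 89.1,  -0.1, -22.7]), 'push az chest', np.float64(-177.45))
```

>>> step_arm(motion=[[[0.03,0,0,0,0,0],[0.03,0,0,0,0,0],[0.028,0,0,0,0,0],[0,0,0,0,0,0],[0,0,-0.004,0,0,0],[0,0,-0.004,0,0,0],[0,0,-0.002,0,0,0],[0,0,0,0,0,0],[0,0,0,0,0,0]]])

```text
time_s: 3.12
ee_pos: [0.5635, 0.1444, 0.1176]
eef_rot: [0.433, 1.571, 0.353]
force: [1.3, 0.1, 0.1]
grip_width: 0.0001
```

```bash
python3 look.py w2; python3 -c "
import pickle;from h import *
o=pickle.load(open('w2.pkl','rb'))[0];print(tool(o,0,.085,.116))"
```

```text
3.125 [0.5635 0.1444 0.1176] [1.32 0.07 0.09] chest [15.  61.6] q6 -1.303592321992805 w 0.00011045873539699115
('tool vec mm', array([  1.6,  24. , -13.9]), 'push az chest', np.float64(-177.36))
```

View pics/w2.png

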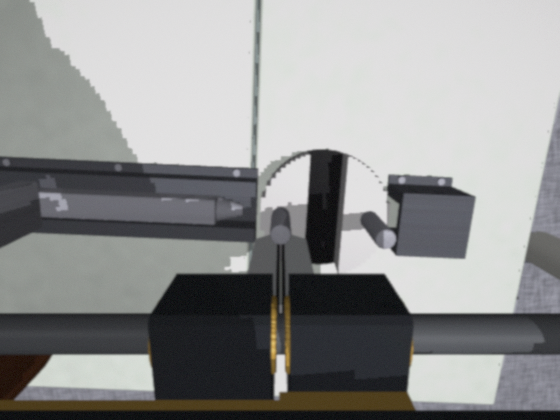

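The fingertip sits right behind the near post, whose top is at (281,234), and the 1.3 N reading says it is in contact. I'll start the arc.

>>> step_arm(motion=[[[0,-0.001,-0.0021,5,0,0],[0,-0.001,-0.0021,5,0,0],[0,-0.001,-0.0021,5,0,0],[0,-0.001,-0.0021,5,0,0],[0,-0.001,-0.0021,5,0,0],[0,-0.001,-0.0021,5,0,0],[0,-0.001,-0.0021,5,0,0],[0,-0.001,-0.0021,5,0,0],[0,-0.001,-0.0021,5,0,0],[0,-0.001,-0.0021,5,0,0],[0,-0.001,-0.0021,5,0,0],[0,0,0,0,0,0]]])

```text
time_s: 4.72
ee_pos: [0.5387, 0.146, 0.1173]
eef_rot: [-1.638, 1.57, -2.677]
force: [-0.2, -1.2, 0.0]
grip_width: 0.0006
```

```bash
python3 look.py w3; python3 -c "
import pickle;from h import *
o=pickle.load(open('w3.pkl','rb'))[0];print(tool(o,0,.085,.116))"
```

```text
4.725 [0.5387 0.146  0.1173] [-0.21 -1.22  0.03] chest [-9.8 60.2] q6 -0.3329057724054803 w 0.0005730692075982465
('tool vec mm', array([  1.3,  23. , -13.6]), 'push az chest', np.float64(127.68))
```

View pics/w3.png

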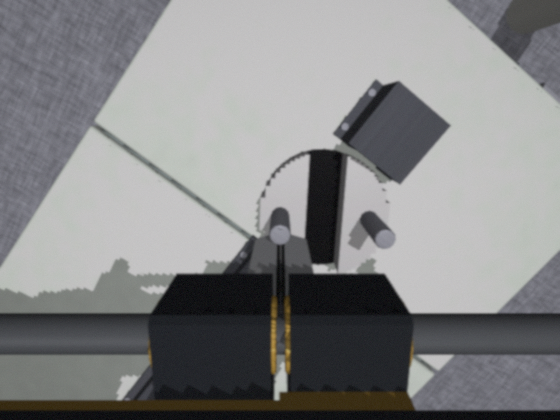

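```bash
python3 - <<'E'
import pickle;from h import *
o,c,t=pickle.load(open("w3.pkl","rb"))
a=w2c(onz(c,384,237,.135));b=w2c(onz(c,280.5,232,.135));d=a-b
print(a,b,np.hypot(*d),"q",np.degrees(np.arctan2(d[1],d[0])),(a+b)/2)
E
```

```text
[0.01887944 0.09884724] [-0.01962174  0.07214265] 0.046855903589319806 q 34.74534433494849 [-0.00037115  0.08549494]
```

>>> step_arm(motion=[[[0,-0.001,-0.0021,5,0,0],[0,-0.001,-0.0021,5,0,0],[0,-0.001,-0.0021,5,0,0],[0,-0.001,-0.0021,5,0,0],[0,-0.001,-0.0021,5,0,0],[0,-0.001,-0.0021,5,0,0],[0,0,0,0,0,0],[0,0,0,0,0,0]]])

```text
time_s: 5.82
ee_pos: [0.5294, 0.1562, 0.1174]
eef_rot: [-2.052, 1.571, 2.671]
force: [-0.7, 0.2, 0.6]
grip_width: 0.0008
```

```bash
python3 look.py w4; python3 - <<'E'
import pickle,cv2;from h import *
o,c,t=pickle.load(open("w4.pkl","rb"));print(tool(o,0,.085,.116))
cv2.imwrite("pics/w4z.png",cv2.resize(c["pixels"][100:300,180:440,::-1],None,fx=3,fy=3,interpolation=cv2.INTER_CUBIC))
E
```

```text
5.825 [0.5294 0.1562 0.1174] [-0.66  0.23  0.64] chest [-20.3  69.1] q6 0.20979855565298303 w 0.0008313428243458766
('tool vec mm', array([  1.4,  22.3, -13. ]), 'push az chest', np.float64(97.8))
```

View pics/w4z.png

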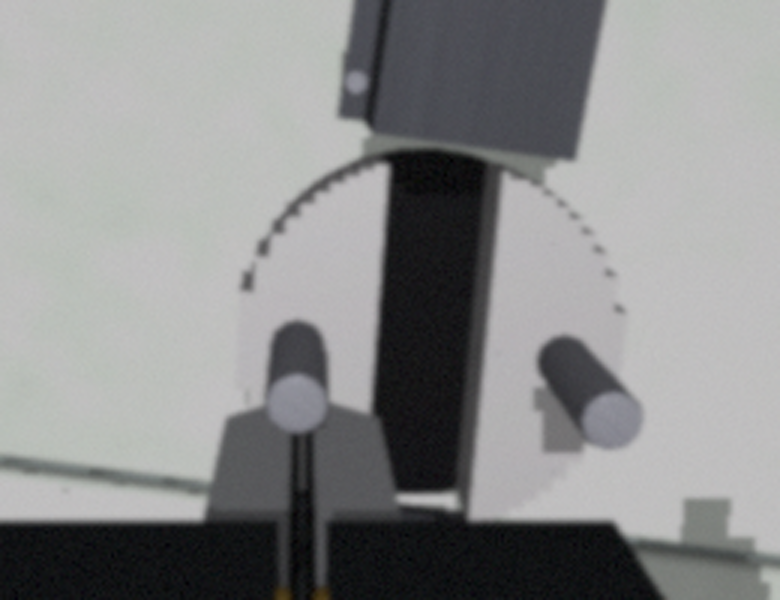

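```bash
cat >> h.py <<'E'
def disc(c,A,B,e1,e2,off,s):
    g=lambda p,z:w2c(onz(c,off[0]+(p[0]+.5)/s-.5,off[1]+(p[1]+.5)/s-.5,z))
    a,b=g(A,.135),g(B,.135);d=a-b
    print("A",a*1e3,"B",b*1e3,"len",np.hypot(*d)*1e3,"q",np.degrees(np.arctan2(d[1],d[0])),"mid",(a+b)/2*1e3)
    for p,q in (e1,e2):
        d=g(p,.1)-g(q,.1);print("slot dev from y",np.degrees(np.arctan2(-d[0],d[1])),g(p,.1)*1e3,g(q,.1)*1e3)
E
python3 - <<'E'
import pickle;from h import *
o,c,t=pickle.load(open("w4.pkl","rb"))
disc(c,(610,418),(297,403),((388,160),(374,410)),((500,170),(468,510)),(180,100),3)
E
```

```text
A [23.76397484 87.07455194] B [-23.37285987  83.05351283] len 47.308032532885946 q 4.875850247041708 mid [ 0.19555749 85.06403238]
slot dev from y 5.566933997633684 [-12.23392967 117.68133337] [-7.79936719 72.18381669]
slot dev from y 4.727623833266773 [  7.36526164 118.59843931] [12.61859504 55.07595008]
```

>>> step_arm(motion=[[[0,-0.0005,-0.001,2.5,0,0],[0,-0.0005,-0.0011,2.5,0,0],[0,0,0,0,0,0],[0,0,0,0,0,0]]])

```text
time_s: 6.42
ee_pos: [0.5285, 0.1583, 0.1174]
eef_rot: [-1.77, 1.571, 2.865]
force: [-1.0, -1.3, -0.1]
grip_width: 0.0004
```

```bash
python3 look.py w5; python3 - <<'E'
import pickle,cv2;from h import *
o,c,t=pickle.load(open("w5.pkl","rb"));print(tool(o,0,.085,.116))
cv2.imwrite("pics/w5z.png",cv2.resize(c["pixels"][100:300,180:440,::-1],None,fx=3,fy=3,interpolation=cv2.INTER_CUBIC))
E
```

```text
6.425 [0.5285 0.1583 0.1174] [-1.   -1.33 -0.12] chest [-21.6  71. ] q6 0.30246390056642175 w 0.0004313600149176267
('tool vec mm', array([  1.4,  22.2, -13. ]), 'push az chest', np.float64(92.72))
```

View pics/w5z.png

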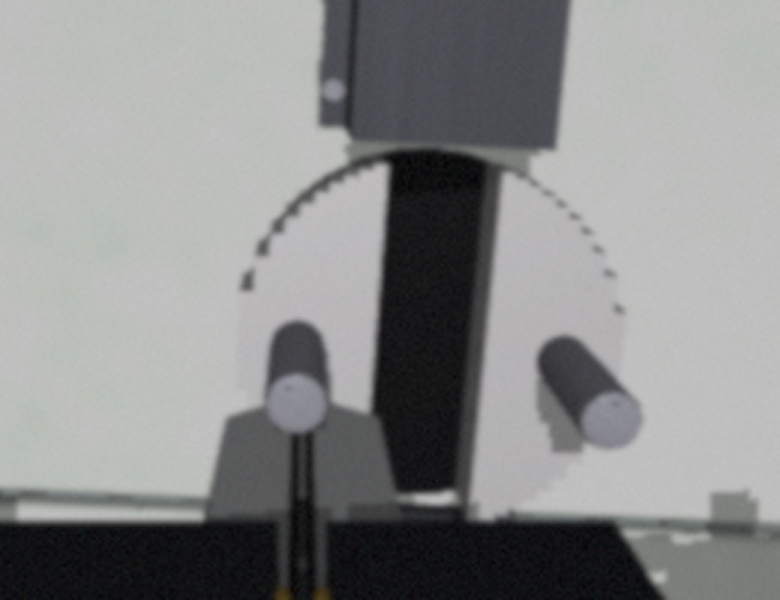

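>>> step_arm(motion=[[[0,0,0.012,0,0,0],[-0.02,0,0.003,2.7,0,0],[-0.03,0,0,0,0,0],[0,0.006,0.04,0,0,0],[0,0.006,0.04,0,0,0],[0,0.006,0.04,0,0,0],[0,0.0035,0.032,0,0,0],[0,0,0,0,0,0],[0,0,0,0,0,0]]])

```text
time_s: 7.65
ee_pos: [0.5294, -0.01, 0.1675]
eef_rot: [2.247, 1.571, 0.55]
force: [-0.4, 0.4, -0.0]
grip_width: 0.0005
```

```bash
python3 look.py w6; python3 - <<'E'
import pickle,cv2;from h import *
o,c,t=pickle.load(open("w6.pkl","rb"));print(tool(o,0,-.097,.116))
E
```

```text
7.65 [ 0.5294 -0.01    0.1675] [-0.37  0.42 -0.02] chest [  0.4 -95.8] q6 0.038298717916053875 w 0.0004907234973897923
('tool vec mm', array([51.5, -0.4,  1.2]), 'push az chest', np.float64(89.94))
```

View pics/w6.png

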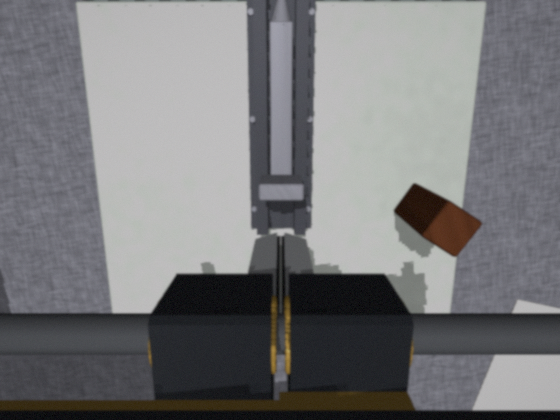

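```bash
python3 - <<'E'
import pickle,cv2;from h import *
o,c,t=pickle.load(open("w6.pkl","rb"))
for p in ((258,184),(304,184),(258,199.5),(304,199.5)):print((w2c(onz(c,*p,.137))*1e3).round(1))
cv2.imwrite("pics/t6.png",cv2.resize(t["pixels"][205:265,185:325,::-1],None,fx=5.5,fy=5.5,interpolation=cv2.INTER_CUBIC))
E
```

```text
[-12.5 -67.6]
[ 13.6 -67.7]
[-12.6 -76.6]
[ 13.7 -76.7]
```

View pics/t6.png

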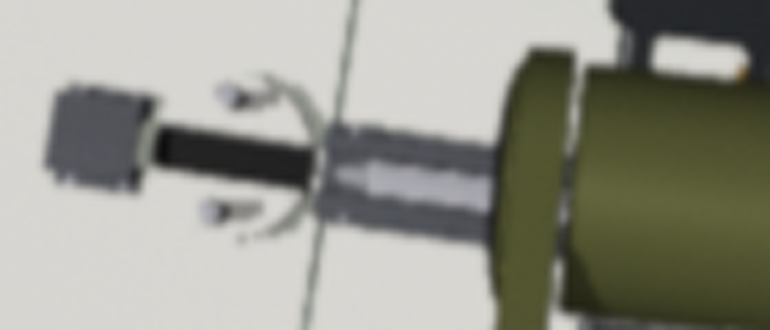

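>>> step_arm(motion=[[[0.03,0,0,0,0,0],[0.021,0,0,0,0,0],[0,0,0,0,0,0],[0,0,-0.007,0,0,0],[0,0,-0.004,0,0,0],[0,0,-0.004,0,0,0],[0,0,-0.005,0,0,0],[0,0,-0.005,0,0,0],[0,0,-0.005,0,0,0],[0,0,-0.005,0,0,0],[0,0,0,0,0,0]]])

```text
time_s: 9.12
ee_pos: [0.5338, 0.025, 0.1164]
eef_rot: [-2.431, 1.571, 2.156]
force: [0.7, 0.4, -0.5]
grip_width: 0.0003
```

```bash
python3 look.py w7
```

```text
9.125 [0.5338 0.025  0.1164] [ 0.71  0.41 -0.51] chest [  0.4 -60.6] q6 0.10398769902972185 w 0.0003055284580249537
```

View pics/w7.png

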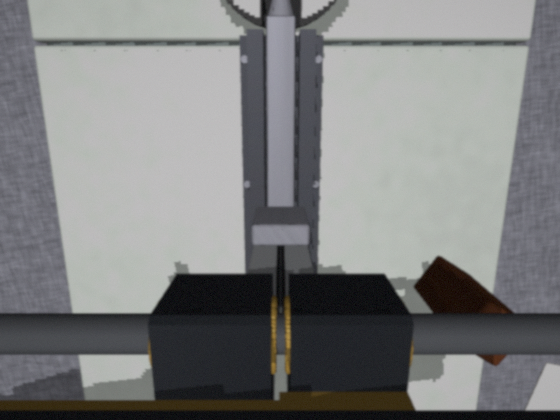

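The nose has entered the slot freely and the tab is at row 234. I'll keep pushing.

>>> step_arm(motion=[[[0,0,-0.006,0,0,0],[0,0,-0.006,0,0,0],[0,0,-0.006,0,0,0],[0,0,-0.006,0,0,0],[0,0,-0.007,0,0,0],[0,0,-0.007,0,0,0],[0,0,-0.007,0,0,0],[0,0,-0.007,0,0,0],[0,0,-0.007,0,0,0],[0,0,-0.007,0,0,0],[0,0,-0.006,0,0,0],[0,0,0,0,0,0]]])

```text
time_s: 10.72
ee_pos: [0.5429, 0.0964, 0.1164]
eef_rot: [-2.55, 1.571, 2.036]
force: [-0.6, -0.0, -1.0]
grip_width: 0.0004
```

```bash
python3 look.py w8
```

```text
10.725 [0.5429 0.0964 0.1164] [-0.58 -0.04 -1.02] chest [ 0.5 11.5] q6 0.2351572690767201 w 0.000430670942462921
```

View pics/w8.png

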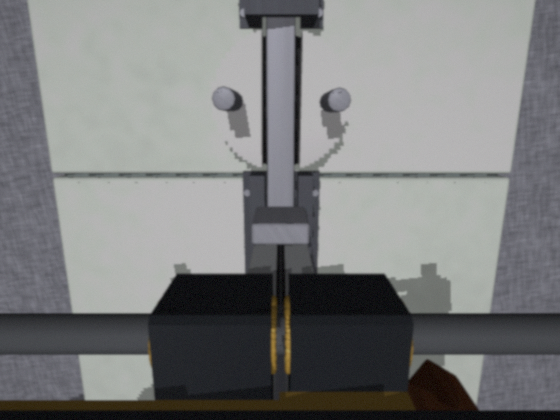

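>>> step_arm(motion=[[[0,0,-0.004,0,0,0],[0,0,-0.004,0,0,0],[0,0,-0.003,0,0,0],[0,0,-0.001,0,0,0],[0,0,0,0,0,0]]])

```text
time_s: 11.45
ee_pos: [0.5444, 0.108, 0.1165]
eef_rot: [2.97, 1.571, 1.273]
force: [-0.0, -0.5, 0.2]
grip_width: 0.0004
```

>>> step_arm(motion=[[[0,0,-0.001,0,0,0],[0,0,-0.001,0,0,0],[0,0,0,0,0,0]]])

```text
time_s: 11.82
ee_pos: [0.5447, 0.109, 0.1165]
eef_rot: [-0.016, 1.569, -1.713]
force: [-1.0, -6.6, 2.1]
grip_width: 0.0003
```

>>> step_arm(motion=[[[0,0,-0.001,0,0,0],[0,0,0,0,0,0]]])

```text
time_s: 12.08
ee_pos: [0.5448, 0.1092, 0.1165]
eef_rot: [-0.053, 1.568, -1.751]
force: [-1.5, -13.4, 3.5]
grip_width: 0.0002
```

```bash
python3 look.py w9
```

```text
12.075 [0.5448 0.1092 0.1165] [ -1.5  -13.38   3.53] chest [ 0.7 24.4] q6 0.2613536662040947 w 0.00020226194107451738
```

View pics/w9.png

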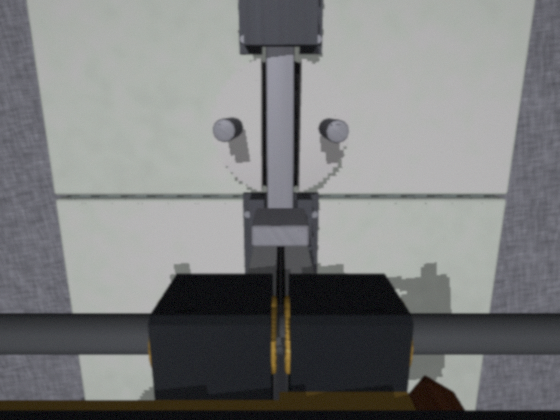

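The tip has stopped at chest y = 24.4 (expected about 25) and the force climbs sharply with no further movement, so the nose is against the end wall. I'll back off, lift and check.

>>> step_arm(motion=[[[0,0,0.004,0,0,0],[0,0,0.012,0,0,0],[-0.03,0,0,0,0,0],[-0.03,0,0,0,0,0],[-0.03,0,0,0,0,0],[0,0,0,0,0,0],[0,0,0,0,0,0]]])

```text
time_s: 13.05
ee_pos: [0.5424, 0.0948, 0.2055]
eef_rot: [-1.445, 1.57, 3.14]
force: [-0.5, -0.7, -0.1]
grip_width: 0.0005
```

```bash
python3 look.py w10; python3 - <<'E'
import pickle,cv2;from h import *
from station import camera
o,c,t=pickle.load(open("w10.pkl","rb"))
cv2.imwrite("pics/w10z.png",cv2.resize(c["pixels"][60:260,180:380,::-1],None,fx=3,fy=3,interpolation=cv2.INTER_CUBIC))
s=camera("scene");cv2.imwrite("pics/s10.png",s["pixels"][:,:,::-1])
E
```

```text
13.05 [0.5424 0.0948 0.2055] [-0.48 -0.68 -0.06] chest [0.2 9.8] q6 0.232807475185231 w 0.0005263223541153015
```

View pics/w10z.png

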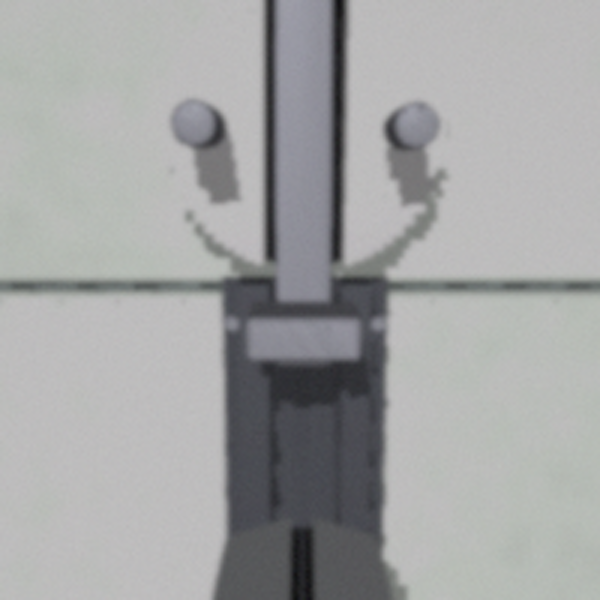

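View pics/s10.png

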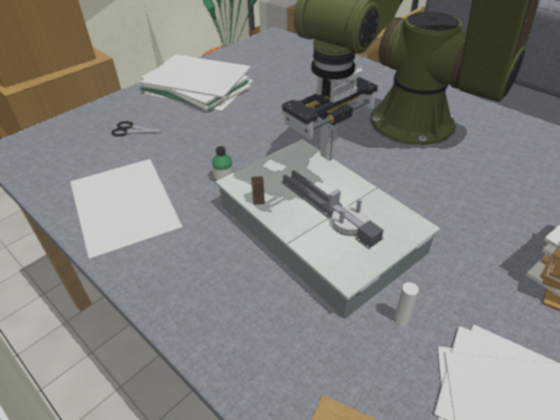

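```bash
python3 - <<'E'
import pickle,cv2;from h import *
o,c,t=pickle.load(open("w10.pkl","rb"))
g=lambda X,Y,z:(w2c(onz(c,180+(X+.5)/3-.5,60+(Y+.5)/3-.5,z))*1e3).round(1)
print("tab",g(247,320,.137),g(361,320,.137),g(247,361,.137),g(361,361,.137))
a,b=g(415,124,.135),g(197,123,.135);print("posts",a,b,np.degrees(np.arctan2(*(a-b)[::-1])))
print("bar edges",g(278,300,.102),g(276,2,.102),g(332,300,.102),g(332,2,.102))
print("seam",g(5,286,.08),g(595,287,.08))
E
```

```text
tab [-12.2  42.7] [13.  42.7] [-12.4  33.5] [13.1 33.5]
posts [24.2 84.5] [-22.5  84.8] -0.36806204312848945
bar edges [-6.1 42.9] [ -6.1 113.4] [ 7.4 42.8] [  7.1 113.3]
seam [-80.3  44.1] [79.  43.6]
```

```bash
python3 -c "
from station import ticket;print(ticket.hand_in())"
```

```text
the job is handed in; nothing more can be done
None
```

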